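Clear the walnut shells into the scrap caddy and snap its lid shut

TASK

Clear both walnut shell halves off the chopping board into the steel scrap caddy, then set the caddy's lid on it and press it down until it clicks, and keep pressing past the click until the lid is hard down on its rim with the seal fully squeezed. Finish like that, with the gripper still on the lid and still pressing it down: do not let go. Leave the mug, the honey jar and the spice jars where they stand.

Things in the scene. Friction and masses are not known exactly. Their poses are not given: they have to be found in the camera images.
- caddy: Counter-top scrap caddy: round brushed-steel can, upright, fixed in place (it does not slide), 128 mm across (137 mm over the wire bail folded against its side), open at the top. Origin: centre of its underside; z up its axis. Inner floor at 4 mm, shoulder at 98 mm, above it a neck 112 mm across up to the steel rim at 120 mm. The lid fits over the neck at any yaw.
- caddy_mouth (a point): Centre of the caddy's mouth, level with the top of the steel rim (120 mm above the underside); clear opening 100 mm. Round the neck, 6.5 mm below this level, four black sprung tabs with rounded noses stick out 3.5 mm and give way inwards as the lid's bead is pushed past them.
- seal (a joint): How far the black lip seal on the caddy's rim is squeezed down, in m: 0 free (its top 6 mm above the steel rim), about 0.006 with the lid pressed hard down on the rim. Spring of about 1.5 N per mm. A lid that has clicked but is not pressed is lifted by it against the tabs, the seal at about 0.0035 to 0.004.
- lid: The caddy's snap lid: shallow round steel cap 126 mm across, about 200 g, right way up on the counter, with a wooden knob. Origin: centre of the skirt's lower edge; z up. Skirt 15 mm deep, with a round inner bead along its lower edge that clears the neck by 1.5 mm all round. Its top lies 19 to 21 mm above the origin. Pressed home its origin is 105 mm above the caddy's.
- lid_knob (a point): Centre of the top face of the lid's upright dark wooden knob, a cylinder 30 mm wide from 21 to 53 mm above the lid's lower edge. As the lid goes down its bead meets the tabs 10.5 mm above home; pushing past takes about 10 N, the force drops at the click 6.5 mm above home, then the seal pushes back up to 9 N until the lid stops on the rim. A steady push of 12 to 20 N holds it there.
- shell_a: Half of a walnut shell, 36 mm across (with a blunt point a few mm beyond at one side), 21.5 mm high, 15 g, lying dome up on the chopping board. Its lowest 9 mm are nearly upright and can be pinched across from any side. Origin: centre of its flat underside; z up through the dome.
- shell_b: The other half of the walnut shell, same shape and size as shell_a.
- board: Wooden chopping board, 220 x 340 x 21 mm, fixed in place, its long side along its own y axis. Origin: centre of its underside; its top is 21 mm above.
- mug_b: Green and white mug, 86 mm across (121 mm with its handle), 99 mm high; bystander. Origin: centre of its underside.
- honey_jar: Glass honey jar with a grey lid, 71 mm across, 110 mm high; bystander. Origin: centre of its underside.
- spice_d: Spice jar with a dark cap, 41 mm across, 105 mm high, standing near a second one; bystander. Origin: centre of its underside.
Things that resemble listed ones, but are neither listed nor needed, are in the scene too. Leave any purple look-alike of the lid alone.

How it is judged:
On the way, in this order (a step that is already met when the one before it is completed fails the run):
1. both shell halves lie in the caddy, the lid is still off (z of shell_a in the frame of caddy between -0.01 and 0.1 m and horizontal distance between each of shell_a, shell_b and caddy below 0.055 m and z of shell_b in the frame of caddy between -0.01 and 0.1 m and distance between lid and caddy_mouth above 0.05 m), for 0.2 s.
2. the lid has clicked past the tabs and is pressed home on the rim (z of lid in the frame of caddy below 0.1065 m and horizontal distance between lid and caddy below 0.004 m and angle between the z axis of lid and the z axis of caddy, either way round below 0.05 rad and angle between lid's own z axis and vertical below 0.05 rad and value of joint seal above 0.005 m), for 0.3 s.
At the end, for the whole second after the job is handed in: Both shell halves are in the caddy; the lid is level (0.05 rad), centred (4 mm), past the click and within 1.5 mm of its stop, the seal squeezed over 5 mm (only so while pressed), and the fingers still bear on the lid, at rest (all of step 2 and z of shell_a in the frame of caddy between -0.01 and 0.1 m and horizontal distance between each of shell_a, shell_b and caddy below 0.055 m and z of shell_b in the frame of caddy between -0.01 and 0.1 m and contact force between the fingers and lid above 1 N and linear speed of lid below 0.02 m/s); the arm keeps its last pose, push and grip.
It fails at once if the mug is pushed from its place or knocked over (distance of mug_b from where it was at the start of the episode above 0.03 m or angle between mug_b's own z axis and vertical above 0.5 rad).
It fails at once if the honey jar is pushed from its place or knocked over (distance of honey_jar from where it was at the start of the episode above 0.03 m or angle between honey_jar's own z axis and vertical above 0.5 rad).
It fails at once if the spice jar is pushed from its place or knocked over (distance of spice_d from where it was at the start of the episode above 0.03 m or angle between spice_d's own z axis and vertical above 0.5 rad).
It also fails if it takes over 67 s, if anything falls off the work surface, if the arm or the gripper's body presses on something with over 40 N, if the wrist force passes 120 N, or if a joint passes its speed limit or range.

ROBOT

A 7-joint arm with a two-finger parallel gripper is mounted at the origin on a cart in front of the work surface, level with it; the furniture and walls round the work are solid. World frame = base frame: x ahead of the robot, y to its left, z up, the work surface at z = 0. Lengths are in m, angles in rad, forces in N, time in s.
With the tool pointing down it reaches from about 0.4 to 0.85 m from the base axis. Payload 10.4 kg.
Tool frame: the origin (TCP) lies midway between the tips of the shut fingers; the grasp point (between the pads) lies 19 mm behind it; z points along the fingers, y is the line along which they close (so a half turn about z gives the same grasp; the last joint's range is limited). The gripper opens to 85 mm and grips with 20 to 120 N. Pads are 22 mm wide; open, the fingers measure 114 mm over their backs; the gripper's body (76 mm by 85 mm) begins 54 mm behind the grasp point. The pads swing forward as they close: fully open they stand 13 mm farther back than shut.
Start: joints at [-1.364, 0.332, -0.065, 1.46, 0.022, 1.35, -0.088], TCP at [0.142, 0.609, 0.231] pointing down, gripper open.
Joint ranges: [-2.6, 2.6], [-0.5, 2.12], [-1.47, 1.34], [0.16, 2.42], [-1.27, 4.41], [0.06, 2.06], [-2.6, 2.6]. Speed limits (rad/s): [2.22, 2.22, 2.79, 2.79, 3.14, 3.14, 3.14].

INTERFACE

Orientations are given as [roll, pitch, yaw] about the fixed x, y, z axes, in that order (R = Rz(yaw) Ry(pitch) Rx(roll)).
In Python, from rig import bot gives the robot as it stands.
- The arm moves only by the tool apply_moves, never from a script. Its argument "steps" is a list of rows, each an object with "delta_pos": the shift along the tool's x, y, z in cm, a list of three; "turn": the turn about the tool's z in degrees; "grip": the closure in counts, from 0 (fully open) to 255 (shut). A call has 1 to 10 rows; each row shifts and turns the commanded pose from where the row before left it, along the tool's axes as they then stand; what a row does not reach is not made up. A row lasts 1/10 s, in which the tool goes at most 50 mm and 8.59 degrees, less where a joint would pass 70% of its speed; a pose out of reach is approached as far as the arm can. A call is refused whole if a number of a shift passes 5 or a number of a turn 8.59, either way. A call with a gripper value outside its range is refused whole. The fingers move at their own pace and stop on an object; "grip_force" is the grip in N (left out, the last holds). Time passes only in rows, so rows that do not move let the fingers close. It gives the time, the measured TCP pose, the force, the opening and the grip force at its end, in the units of the state.
- bot.state(): the state, without advancing time (a new reading comes with each control period).
- bot.snapshot(name): name is "scene" or "top" or "wrist"; returns (picture, depth): 400x640x3 uint8, blue, green, red; 400x640 float32, m along the optical axis (not along the pixel's ray), 0 where there is no reading.
- bot.camera_model(name): a dict with "fx", "fy", "cx", "cy" (pixels), "view" (4x4, takes a point from world to camera coordinates); the wrist camera has in their place "T_tool_cam" (4x4, takes a point from camera to tool coordinates, whose origin is the TCP and whose axes are the flange's). Camera axes: x right, y down, z forward; pixel columns grow to the right and rows downward; lengths in m; the calibration is good to about 2 mm. A picture is of the moment at which its call begins: read the wrist's pose just before it. camera_model takes no time and is no camera call.
- bot.finish_job(): hands the job in; it is judged then, once.
The state is a dict: "clock": time; "joint_pos": joint angles; "joint_velocities": joint speeds; "effort": joint torques, N m; "tool_pos": TCP position; "tool_rot": TCP orientation; "force": force on the tool from outside, world axes, zero at the start; "wrist_torque": the same for the moment, N m; "gripper_width": opening from 0.0 (shut) to 1.0 (fully open); "gripper_force": force on a finger pad.
Only numpy, scipy, OpenCV 4.12 (cv2) and the standard library are available. Lean on these libraries where they do the work, as an engineer would, in place of code of your own. Each camera call takes 0.05 s, during which the arm holds its last target. There are 200 camera calls.

## Working session

There is one attempt and no reset: what is moved stays moved. The work goes in short steps, Python scripts to look and compute and a tool call to move; the robot and the scene stay as the last step left them, time stands still between calls to the robot, and variables do not carry over. Pictures are saved under pics/ and viewed, at most 10 in all, crops included, and the job is handed in when it is done.

Besides the shell and the picture viewer there is one more tool, called after "Call:" in YAML: its name, and indented under it one key for each argument. apply_moves: Moves the arm, as the interface text tells. Its arguments: {"type":"object","properties":{"steps":{"type":"array","items":{"type":"object","properties":{"delta_pos":{"type":"array","items":{"type":"number"}},"turn":{"type":"number"},"grip":{"type":"number"}}}},"grip_force":{"type":"number"}},"required":["steps"]}

```bash
mkdir -p pics; cat > h.py <<'E'
import numpy as np, cv2
from rig import bot
from scipy.spatial.transform import Rotation as R
def pts(name,d,m,st=None):
    v,u=np.mgrid[0:d.shape[0],0:d.shape[1]]
    P=np.stack([(u-m['cx'])/m['fx']*d,(v-m['cy'])/m['fy']*d,d],-1)
    if name=='wrist':
        T=m['T_tool_cam'];P=P@T[:3,:3].T+T[:3,3]
        return P@R.from_euler('xyz',st['tool_rot']).as_matrix().T+np.array(st['tool_pos'])
    V=np.linalg.inv(m['view']);return P@V[:3,:3].T+V[:3,3]
E
python3 - <<'E'
from h import *
s=bot.state();print(s)
for n in['scene','top']:
    p,d=bot.snapshot(n);m=bot.camera_model(n);cv2.imwrite(f'pics/{n}0.png',p)
    np.savez(f'{n}0.npz',p=p,d=d,P=pts(n,d,m));print(n,m)
E
```

```text
{'clock': 0.0, 'joint_pos': array([-1.36357269,  0.33287239, -0.06470939,  1.46096372,  0.02161716,
        1.34988036, -0.08850651]), 'joint_velocities': array([-2.10627829e-03, -2.71123806e-03, -1.16977066e-03,  9.83710997e-04,
       -1.34391497e-03, -3.29508798e-06,  1.86862718e-03]), 'effort': array([-6.61527902e-04, -6.25458455e+01,  4.86862706e-02, -3.91604626e+01,
        1.61767309e-02,  1.00071533e-02,  2.53957461e-05]), 'tool_pos': array([0.14229774, 0.60819624, 0.23050494]), 'tool_rot': array([-3.14016731e+00,  8.00413950e-05,  2.91179668e+00]), 'force': array([-0.417932  ,  0.29116393, -0.09882002]), 'wrist_torque': array([ 0.03965549, -0.04788264, -0.03411829]), 'gripper_force': 0.0, 'gripper_width': 0.9981507942265407}
scene {'fx': 390.8911907693254, 'fy': 390.8911907693254, 'cx': 320.8071994149756, 'cy': 202.4029585058095, 'view': array([[ 0.75101992, -0.66025726, -0.0054254 , -0.41593418],
       [-0.47399576, -0.53339712, -0.70058228,  0.32554902],
       [ 0.45967064,  0.52872286, -0.71355101,  1.05445834],
       [ 0.        ,  0.        ,  0.        ,  1.        ]])}
top {'fx': 452.7428808148513, 'fy': 452.7428808148513, 'cx': 313.49199429594677, 'cy': 196.93160959848237, 'view': array([[-1.17521236e-03, -9.99990062e-01, -4.30047739e-03,
         2.34718448e-02],
       [-9.92141896e-01,  1.70401062e-03, -1.25106172e-01,
         5.27046096e-01],
       [ 1.25112257e-01,  4.11965748e-03, -9.92134039e-01,
         1.48092370e+00],
       [ 0.00000000e+00,  0.00000000e+00,  0.00000000e+00,
         1.00000000e+00]])}
```

View pics/scene0.png

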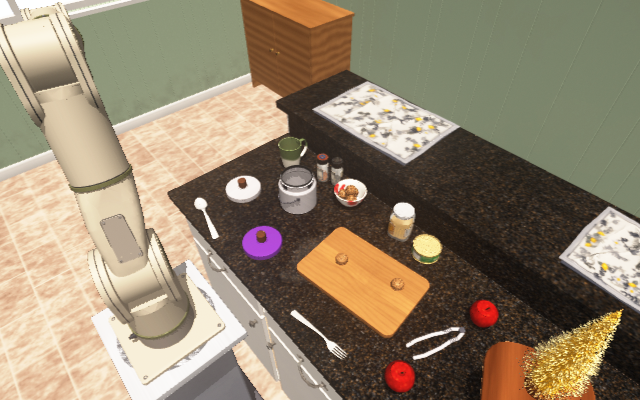

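View pics/top0.png

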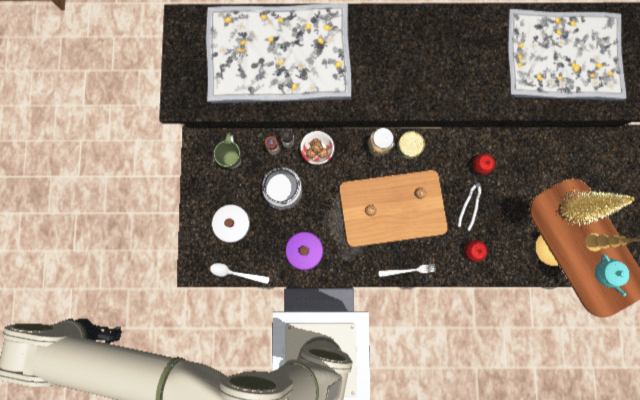

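The scene view shows the caddy at (297,190), the white lid at (243,188), the purple look-alike at (262,242), and the shells on the board at (341,258) and (397,284). In the top view the caddy is at (282,188), the lid at (230,223), and the shells at (370,210) and (420,193).

```bash
python3 - <<'E'
from h import *
f=np.load('top0.npz');P=f['P'];p=f['p']
def reg(n,u,v,r,zlo,zhi):
    q=P[v-r:v+r,u-r:u+r].reshape(-1,3);q=q[(q[:,2]>zlo)&(q[:,2]<zhi)]
    if len(q)<3: print(n,'none');return
    (c,rad)=cv2.minEnclosingCircle(q[:,:2].astype(np.float32))
    print(n,len(q),'mean',q.mean(0).round(4),'mid',((q.max(0)+q.min(0))/2).round(4),'span',np.ptp(q,0).round(4),'zmax',q[:,2].max().round(4),'circ',np.round(c,4),round(rad,4))
reg('shA',370,210,14,.026,.06);reg('shB',420,193,14,.026,.06)
reg('board',395,210,30,.01,.025)
reg('knob',230,223,12,.035,.08);reg('lid',230,223,24,.01,.03)
reg('caddyrim',282,188,26,.11,.14);reg('caddy',282,188,26,.05,.14)
reg('mug',227,150,20,.05,.15);reg('sp1',272,145,12,.06,.15);reg('sp2',288,141,10,.06,.15);reg('bowl',317,148,20,.01,.15);reg('honey',381,142,18,.05,.15)
reg('purple',304,251,22,.01,.09)
f=np.load('scene0.npz');P=f['P']
print('scene')
reg('shA',341,258,14,.026,.06);reg('shB',397,284,14,.026,.06);reg('knob',242,183,12,.033,.08);reg('lid',243,188,24,.01,.03);reg('rim',297,175,24,.117,.14)
E
```

```text
shA 108 mean [ 0.4849 -0.1655  0.0357] mid [ 0.4871 -0.1625  0.0379] span [0.0874 0.0867 0.0237] zmax 0.0497 circ [ 0.4879 -0.1624] 0.0484
shB 103 mean [ 0.541  -0.3343  0.0359] mid [ 0.5424 -0.3361  0.0366] span [0.085  0.087  0.0211] zmax 0.0471 circ [ 0.5424 -0.3314] 0.0577
board 3192 mean [ 0.4856 -0.2492  0.019 ] mid [ 0.4871 -0.2501  0.0175] span [0.2004 0.2031 0.0149] zmax 0.025 circ [ 0.4865 -0.2501] 0.1418
knob 75 mean [0.4425 0.3014 0.0505] mid [0.4429 0.3029 0.048 ] span [0.0273 0.0296 0.0239] zmax 0.0599 circ [0.4428 0.3026] 0.0156
lid 1011 mean [0.442 0.302 0.019] mid [0.4371 0.3035 0.0197] span [0.1383 0.1229 0.0189] zmax 0.0291 circ [0.4366 0.2998] 0.07
caddyrim 221 mean [0.5528 0.124  0.1209] mid [0.5552 0.1269 0.1215] span [0.1155 0.1173 0.0213] zmax 0.1321 circ [0.5553 0.1263] 0.0594
caddy 526 mean [0.5435 0.1206 0.1012] mid [0.555  0.126  0.0914] span [0.1277 0.1265 0.0815] zmax 0.1321 circ [0.5558 0.1268] 0.0691
mug 328 mean [0.6773 0.3091 0.0823] mid [0.6811 0.3047 0.0775] span [0.1164 0.0828 0.055 ] zmax 0.105 circ [0.6809 0.3035] 0.0586
sp1 188 mean [0.6986 0.1
[... 620 characters left out ...]
 [0.3516 0.0553] 0.0631
scene
shA 109 mean [ 0.4806 -0.1734  0.0362] mid [ 0.4853 -0.1714  0.0352] span [0.0377 0.0346 0.0183] zmax 0.0444 circ [ 0.4884 -0.1699] 0.0224
shB 124 mean [ 0.5378 -0.3416  0.0365] mid [ 0.5396 -0.3407  0.0353] span [0.0313 0.0347 0.0186] zmax 0.0446 circ [ 0.54   -0.3403] 0.0179
knob 64 mean [0.4402 0.2947 0.0472] mid [0.4417 0.2995 0.0439] span [0.0293 0.0329 0.0215] zmax 0.0547 circ [0.4388 0.2989] 0.0179
lid 618 mean [0.4377 0.2916 0.0182] mid [0.4405 0.299  0.0201] span [0.1248 0.127  0.0194] zmax 0.0298 circ [0.439  0.2985] 0.0661
rim 186 mean [0.5504 0.1181 0.1218] mid [0.5526 0.1217 0.1229] span [0.1103 0.1086 0.0116] zmax 0.1287 circ [0.5517 0.1228] 0.0576
```

Call:
apply_moves:
  steps:
    - {"delta_pos": [0, 0, 0], "turn": -6.6, "grip": 0}
    - {"delta_pos": [0, 0, 0], "turn": -6.57, "grip": 0}
    - {"delta_pos": [-3, -3, 0], "turn": 0, "grip": 0}
    - {"delta_pos": [-4, -4, 0], "turn": 0, "grip": 0}
    - {"delta_pos": [-4, -4, 0], "turn": 0, "grip": 0}
    - {"delta_pos": [-4, -4, 0], "turn": 0, "grip": 0}
    - {"delta_pos": [-4, -4, 0], "turn": 0, "grip": 0}
    - {"delta_pos": [-4, -4, 0], "turn": 0, "grip": 0}
    - {"delta_pos": [-4, -4, 0], "turn": 0, "grip": 0}
    - {"delta_pos": [-3, -3.7, 0], "turn": 0, "grip": 0}
  grip_force: 40

```text
clock: 1.1
tool_pos: [0.4159, 0.3275, 0.2311]
tool_rot: [-3.142, -0.0, 3.141]
force: [0.2, -0.1, 0.6]
gripper_width: 0.999
gripper_force: 0.0
```

```bash
cat > w.py <<'E'
from h import *
import sys,time
def wshot(tag):
    s=bot.state();p,d=bot.snapshot('wrist');m=bot.camera_model('wrist')
    cv2.imwrite(f'pics/{tag}.png',p);P=pts('wrist',d,m,s);np.savez(tag+'.npz',p=p,d=d,P=P)
    print(s['clock'],s['tool_pos'].round(4),s['tool_rot'].round(4),np.abs(s['joint_velocities']).max().round(4));return s,p,d,P,m
E
python3 - <<'E'
from w import *
for i in range(4): bot.snapshot('top')
s,p,d,P,m=wshot('w_lid');print(m)
print(bot.state()['tool_pos'],bot.state()['joint_pos'].round(3))
E
```

```text
1.3 [0.415  0.3285 0.2311] [-3.1415e+00 -4.0000e-04  3.1390e+00] 0.043
{'fx': 336.5118919313187, 'fy': 336.5118919313187, 'cx': 317.5679256759642, 'cy': 199.12568228376352, 'T_tool_cam': array([[-6.82242503e-04, -9.56729940e-01, -2.90976555e-01,
         7.31650505e-02],
       [ 9.99999695e-01, -7.63167203e-04,  1.64627071e-04,
        -9.43822809e-04],
       [-3.79567411e-04, -2.90976354e-01,  9.56730170e-01,
        -1.42420826e-01],
       [ 0.00000000e+00,  0.00000000e+00,  0.00000000e+00,
         1.00000000e+00]])}
[0.41404125 0.32978139 0.23106182] [-0.895  0.118  0.149  1.722 -0.019  1.303  0.828]
```

View pics/w_lid.png

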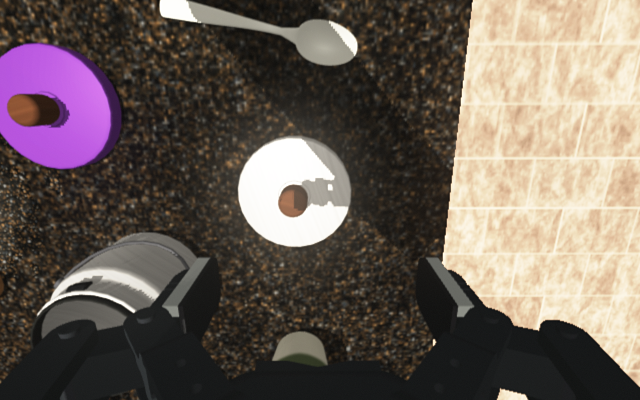

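The wrist view shows the lid disc centred near (295,192), knob near (293,201), the purple look-alike at (60,105), and the caddy at lower left.

```bash
cat >> w.py <<'E'
def box(P,lo,hi): 
    k=np.all((P>lo)&(P<hi),-1);return P[k],k
def ray(u,v,z,s,m):
    T=m['T_tool_cam'];Rt=R.from_euler('xyz',s['tool_rot']).as_matrix()
    c=Rt@T[:3,3]+s['tool_pos'];r=Rt@T[:3,:3]@np.array([(u-m['cx'])/m['fx'],(v-m['cy'])/m['fy'],1])
    return c+r*(z-c[2])/r[2]
def rep(n,q):
    c,rad=cv2.minEnclosingCircle(q[:,:2].astype(np.float32))
    print(n,len(q),'mean',q.mean(0).round(4),'mid',((q.max(0)+q.min(0))/2).round(4),'span',np.ptp(q,0).round(4),'circ',np.round(c,4),round(rad,4))
E
python3 - <<'E'
from w import *
P=np.load('w_lid.npz')['P'];m=bot.camera_model('wrist')
s=dict(tool_pos=np.array([.415,.3285,.2311]),tool_rot=np.array([-3.1415,-.0004,3.139]))
q,_=box(P,[.39,.25,.044],[.5,.36,.09]);rep('knobtop',q)
q,_=box(P,[.35,.2,.008],[.53,.39,.03]);rep('lid',q);print(np.median(q[:,2]))
q,k=box(P,[.35,.2,.010],[.53,.39,.08])
c=max(cv2.findContours(k.astype(np.uint8),0,1)[0],key=cv2.contourArea)
e=cv2.fitEllipse(c);print(e,ray(*e[0],.018,s,m))
p=np.load('w_lid.npz')['p'];g=p[140:245,240:350].min(-1);
kk=(P[...,2]>.047)&(P[...,2]<.06)&(abs(P[...,0]-.441)<.04)&(abs(P[...,1]-.3)<.04)
v,u=np.nonzero(kk);print((u.min()+u.max())/2,(v.min()+v.max())/2,u.mean(),v.mean(),ray(u.mean(),v.mean(),.053,s,m))
E
```

```text
knobtop 685 mean [0.4435 0.3015 0.052 ] mid [0.4449 0.3012 0.0499] span [0.0292 0.0293 0.0115] circ [0.4451 0.3012] 0.0152
lid 8960 mean [0.4407 0.3019 0.0196] mid [0.4448 0.3011 0.0189] span [0.1241 0.125  0.0217] circ [0.4454 0.3012] 0.0632
0.019694086312328482
((293.81048583984375, 191.81451416015625), (108.40406036376953, 112.67951965332031), 103.55059051513672) [0.44140051 0.30147371 0.018     ]
291.5 203.0 291.5392749244713 203.43957703927492 [0.44365868 0.30150445 0.053     ]
```

Call:
apply_moves:
  steps:
    - {"delta_pos": [-2, -3, 0], "grip": 0}
    - {"delta_pos": [-2.5, -4, 0], "grip": 0}
    - {"delta_pos": [-2, -4, 0], "grip": 0}
    - {"delta_pos": [-1.5, -4, 0], "grip": 0}
    - {"delta_pos": [0, -4.5, 0], "grip": 0}
    - {"delta_pos": [0, -4.5, 0], "grip": 0}
    - {"delta_pos": [0, -4.5, 0], "grip": 0}
    - {"delta_pos": [0, -4.5, 0], "grip": 0}
    - {"delta_pos": [0, -4.5, 0], "grip": 0}
    - {"delta_pos": [0, -4.5, 0], "grip": 0}

```text
$.steps[0]: bad value
```

Call:
apply_moves:
  steps:
    - {"delta_pos": [-2, -3, 0], "turn": 0, "grip": 0}
    - {"delta_pos": [-2.5, -4, 0], "turn": 0, "grip": 0}
    - {"delta_pos": [-2, -4, 0], "turn": 0, "grip": 0}
    - {"delta_pos": [-1.5, -4, 0], "turn": 0, "grip": 0}
    - {"delta_pos": [0, -4.5, 0], "turn": 0, "grip": 0}
    - {"delta_pos": [0, -4.5, 0], "turn": 0, "grip": 0}
    - {"delta_pos": [0, -4.5, 0], "turn": 0, "grip": 0}
    - {"delta_pos": [0, -4.5, 0], "turn": 0, "grip": 0}
    - {"delta_pos": [0, -4.5, 0], "turn": 0, "grip": 0}
    - {"delta_pos": [0, -4.5, 0], "turn": 0, "grip": 0}

```text
clock: 2.35
tool_pos: [0.4945, -0.0904, 0.2313]
tool_rot: [3.141, 0.0, -3.138]
force: [1.3, 0.3, -0.2]
gripper_width: 0.999
gripper_force: 0.0
```

Call:
apply_moves:
  steps:
    - {"delta_pos": [0, -4, 0], "turn": 0, "grip": 60}
    - {"delta_pos": [0, 0, 2], "turn": 0, "grip": 60}
    - {"delta_pos": [0, 0, 2], "turn": 0, "grip": 60}
    - {"delta_pos": [0, 0, 0], "turn": 0, "grip": 60}

```text
clock: 2.75
tool_pos: [0.4935, -0.1287, 0.189]
tool_rot: [3.141, -0.004, -3.139]
force: [-1.3, 0.2, 0.1]
gripper_width: 0.766
gripper_force: 0.0
```

```bash
python3 - <<'E'
from w import *
s,p,d,P,m=wshot('w_sh');print(bot.state()['gripper_width'])
for n,c in(('A',(.485,-.168)),('B',(.54,-.34))):
    q,k=box(P,[c[0]-.05,c[1]-.05,.0265],[c[0]+.05,c[1]+.05,.06])
    if len(q)>5:
        rep(n,q);v,u=np.nonzero(k);print(u.mean(),v.mean());w,V=np.linalg.eigh(np.cov(q[:,:2].T));print(w,V)
q,_=box(P,[.4,-.3,.01],[.6,-.1,.026]);print(np.median(q[:,2]))
E
```

```text
2.75 [ 0.4935 -0.1287  0.189 ] [ 3.1412 -0.0042 -3.1392] 0.0501
0.7635397753370465
A 1216 mean [ 0.4844 -0.1683  0.0381] mid [ 0.4868 -0.1696  0.0353] span [0.0368 0.037  0.0176] circ [ 0.4869 -0.1703] 0.0196
274.05674342105266 172.70394736842104
[7.56147823e-05 7.80086486e-05] [[-0.86413549  0.50325923]
 [ 0.50325923  0.86413549]]
B 1176 mean [ 0.5414 -0.3329  0.0373] mid [ 0.5439 -0.3362  0.0353] span [0.0356 0.0349 0.0176] circ [ 0.5434 -0.3365] 0.0186
101.09778911564626 231.7015306122449
[6.13435366e-05 7.86349980e-05] [[ 0.50779306 -0.86147908]
 [-0.86147908 -0.50779306]]
0.02022333452125867
```

View pics/w_sh.png

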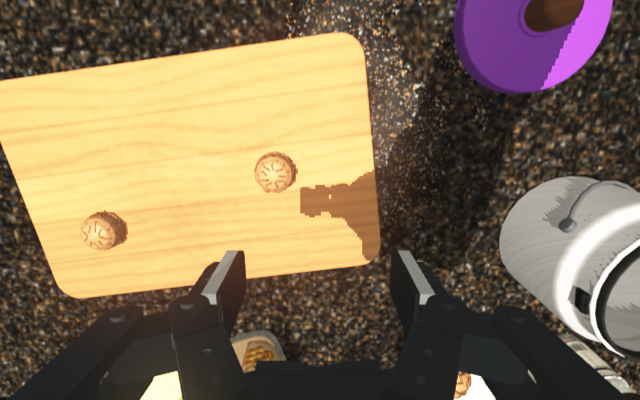

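The wrist view shows shell A at (274,173) and shell B at (101,232) on the board, with the caddy at lower right.

Call:
apply_moves:
  steps:
    - {"delta_pos": [0.6, -4.1, 0], "turn": 0, "grip": 60}
    - {"delta_pos": [0, 0, 3], "turn": 0, "grip": 60}
    - {"delta_pos": [0, 0, 3.5], "turn": 0, "grip": 60}
    - {"delta_pos": [0, 0, 3.5], "turn": 0, "grip": 60}
    - {"delta_pos": [0, 0, 2.5], "turn": 0, "grip": 60}
    - {"delta_pos": [0, 0, 1.5], "turn": 0, "grip": 60}
    - {"delta_pos": [0, 0, 0], "turn": 0, "grip": 60}
    - {"delta_pos": [0, 0, 0], "turn": 0, "grip": 60}
  grip_force: 30

```text
clock: 3.6
tool_pos: [0.4895, -0.171, 0.0524]
tool_rot: [3.142, 0.001, -3.14]
force: [0.1, 0.2, 0.6]
gripper_width: 0.764
gripper_force: 0.0
```

Call:
apply_moves:
  steps:
    - {"delta_pos": [0.2, 0.1, 1.6], "turn": 0, "grip": 60}
    - {"delta_pos": [0, 0, 1.1], "turn": 0, "grip": 60}
    - {"delta_pos": [0, 0, 0.5], "turn": 0, "grip": 60}
    - {"delta_pos": [0, 0, 0], "turn": 0, "grip": 60}
    - {"delta_pos": [0, 0, 0], "turn": 0, "grip": 140}
    - {"delta_pos": [0, 0, 0], "turn": 0, "grip": 200}
    - {"delta_pos": [0, 0, 0], "turn": 0, "grip": 200}
    - {"delta_pos": [0, 0, 0], "turn": 0, "grip": 200}
    - {"delta_pos": [0, 0, 0], "turn": 0, "grip": 200}

```text
clock: 4.5
tool_pos: [0.4874, -0.1708, 0.0203]
tool_rot: [-3.142, 0.002, 3.141]
force: [-0.8, -0.6, 6.4]
gripper_width: 0.4
gripper_force: 32.9
```

Call:
apply_moves:
  steps:
    - {"delta_pos": [0, 0, -2], "turn": 0, "grip": 200}
    - {"delta_pos": [0, 0, -4], "turn": 0, "grip": 200}
    - {"delta_pos": [0, 0, -4], "turn": 0, "grip": 200}
    - {"delta_pos": [0, 2, -4], "turn": 0, "grip": 200}
    - {"delta_pos": [-1, 4, -2], "turn": 0, "grip": 200}
    - {"delta_pos": [-1, 4.5, 0], "turn": 0, "grip": 200}
    - {"delta_pos": [-1, 4.5, 0], "turn": 0, "grip": 200}
    - {"delta_pos": [-1, 4.5, 0], "turn": 0, "grip": 200}
    - {"delta_pos": [-1, 4, 0], "turn": 0, "grip": 200}
    - {"delta_pos": [-1, 3, 0], "turn": 0, "grip": 200}

```text
clock: 5.5
tool_pos: [0.5466, 0.0977, 0.1797]
tool_rot: [3.141, 0.001, -3.139]
force: [0.4, -0.1, 0.6]
gripper_width: 0.398
gripper_force: 30.0
```

```bash
python3 - <<'E'
from w import *
bot.snapshot('wrist');bot.snapshot('wrist')
s,p,d,P,m=wshot('w_cad');print(bot.state()['gripper_width'],bot.state()['gripper_force'])
q,k=box(P,[.45,.02,.114],[.65,.23,.135]);rep('rim',q)
c=max(cv2.findContours(k.astype(np.uint8),0,1)[0],key=cv2.contourArea);print(cv2.fitEllipse(c))
E
```

```text
5.6 [0.5469 0.0999 0.1793] [ 3.1403e+00  3.0000e-04 -3.1348e+00] 0.0631
0.3991223008293069 30.02239527180791
rim 3960 mean [0.5371 0.1295 0.1222] mid [0.5542 0.1238 0.121 ] span [0.1123 0.1178 0.0138] circ [0.5549 0.1238] 0.0593
((356.1748046875, 226.2165985107422), (155.46192932128906, 166.34164428710938), 73.11424255371094)
```

View pics/w_cad.png

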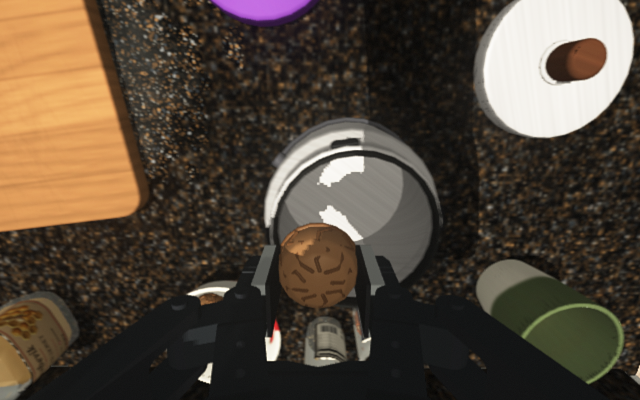

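The wrist view shows shell A held at (318,262) over the caddy mouth, whose centre is at about (356,226).

Call:
apply_moves:
  steps:
    - {"delta_pos": [-0.7, 2.3, 0], "turn": 0, "grip": 200}
    - {"delta_pos": [0, 0, 2], "turn": 0, "grip": 200}
    - {"delta_pos": [0, 0, 2.2], "turn": 0, "grip": 200}
    - {"delta_pos": [0, 0, 0], "turn": 0, "grip": 200}
    - {"delta_pos": [0, 0, 0], "turn": 0, "grip": 90}
    - {"delta_pos": [0, 0, 0], "turn": 0, "grip": 70}
    - {"delta_pos": [0, 0, 0], "turn": 0, "grip": 60}
    - {"delta_pos": [0, 0, 0], "turn": 0, "grip": 60}

```text
clock: 6.45
tool_pos: [0.5539, 0.1175, 0.1381]
tool_rot: [3.141, 0.001, 3.142]
force: [0.5, 0.4, -0.8]
gripper_width: 0.761
gripper_force: 0.0
```

Call:
apply_moves:
  steps:
    - {"delta_pos": [0, 0, -3], "turn": 0, "grip": 60}
    - {"delta_pos": [0, -3, -3], "turn": 0, "grip": 60}
    - {"delta_pos": [0, -4.5, 0], "turn": 0, "grip": 60}
    - {"delta_pos": [0, -4.5, 0], "turn": 0, "grip": 60}
    - {"delta_pos": [0, -4.5, 0], "turn": 0, "grip": 60}
    - {"delta_pos": [0, -4.5, 0], "turn": 0, "grip": 60}
    - {"delta_pos": [0, -4.5, 0], "turn": 0, "grip": 60}
    - {"delta_pos": [0, -4.5, 0], "turn": 0, "grip": 60}
    - {"delta_pos": [0, -4.5, 0], "turn": 0, "grip": 60}
    - {"delta_pos": [0, -4.5, 0], "turn": 0, "grip": 60}

```text
clock: 7.45
tool_pos: [0.5535, -0.2742, 0.1978]
tool_rot: [3.141, 0.001, -3.141]
force: [1.4, -0.3, -0.4]
gripper_width: 0.767
gripper_force: 0.0
```

```bash
python3 - <<'E'
from w import *
bot.snapshot('wrist');bot.snapshot('wrist')
s,p,d,P,m=wshot('w_shb')
q,k=box(P,[.49,-.39,.0265],[.59,-.29,.06]);rep('B',q)
p,d=bot.snapshot('top');Q=pts('top',d,bot.camera_model('top'));cv2.imwrite('pics/top1.png',cv2.resize(p[100:260,200:360],(640,640)))
q,k=box(Q,[.505,.075,-.01],[.605,.175,.09]);print(np.median(q[:,2]),q[q[:,2]>.02][:,:].mean(0) if (q[:,2]>.02).any() else 0)
E
```

```text
7.55 [ 0.5511 -0.2801  0.1979] [-3.1377e+00 -3.0000e-04  3.1328e+00] 0.08
B 1154 mean [ 0.5425 -0.3363  0.0382] mid [ 0.545  -0.3375  0.0352] span [0.0369 0.0352 0.0173] circ [ 0.5453 -0.3385] 0.0195
0.0042936168264894325 [0.55374108 0.12234942 0.04031817]
```

View pics/top1.png

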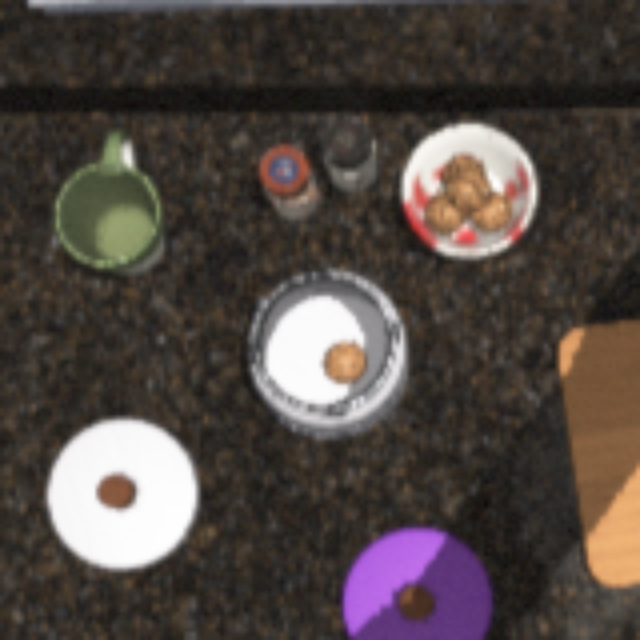

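The enlarged top crop shows shell A lying in the caddy at crop pixel (345,362). Next is shell B.

Call:
apply_moves:
  steps:
    - {"delta_pos": [0.5, -4, 0], "turn": 0, "grip": 60}
    - {"delta_pos": [0, -1.4, 3], "turn": 0, "grip": 60}
    - {"delta_pos": [0, 0, 3.5], "turn": 0, "grip": 60}
    - {"delta_pos": [0, 0, 3.5], "turn": 0, "grip": 60}
    - {"delta_pos": [0, 0, 3], "turn": 0, "grip": 60}
    - {"delta_pos": [0, 0, 1.5], "turn": 0, "grip": 60}
    - {"delta_pos": [0, 0, 0], "turn": 0, "grip": 60}
    - {"delta_pos": [0, 0, 0], "turn": 0, "grip": 60}

```text
clock: 8.45
tool_pos: [0.5495, -0.3263, 0.0536]
tool_rot: [-3.141, 0.001, -3.141]
force: [0.3, -0.4, -0.2]
gripper_width: 0.763
gripper_force: 0.0
```

Call:
apply_moves:
  steps:
    - {"delta_pos": [0.55, -1.1, 0], "turn": 0, "grip": 60}
    - {"delta_pos": [0, 0, 1.0], "turn": 0, "grip": 60}
    - {"delta_pos": [0, 0, 1.5], "turn": 0, "grip": 60}
    - {"delta_pos": [0, 0, 0.8], "turn": 0, "grip": 60}
    - {"delta_pos": [0, 0, 0], "turn": 0, "grip": 60}
    - {"delta_pos": [0, 0, 0], "turn": 0, "grip": 140}
    - {"delta_pos": [0, 0, 0], "turn": 0, "grip": 200}
    - {"delta_pos": [0, 0, 0], "turn": 0, "grip": 200}
    - {"delta_pos": [0, 0, 0], "turn": 0, "grip": 200}
    - {"delta_pos": [0, 0, 0], "turn": 0, "grip": 200}

```text
clock: 9.45
tool_pos: [0.5439, -0.338, 0.0204]
tool_rot: [-3.141, 0.002, -3.141]
force: [-0.7, 0.1, 6.7]
gripper_width: 0.4
gripper_force: 33.1
```

Call:
apply_moves:
  steps:
    - {"delta_pos": [0, 0, -2], "turn": 0, "grip": 200}
    - {"delta_pos": [0, 0, -4], "turn": 0, "grip": 200}
    - {"delta_pos": [0, 1, -4], "turn": 0, "grip": 200}
    - {"delta_pos": [0, 2, -4], "turn": 0, "grip": 200}
    - {"delta_pos": [0, 4, -2], "turn": 0, "grip": 200}
    - {"delta_pos": [0, 4.5, 0], "turn": 0, "grip": 200}
    - {"delta_pos": [0, 4.5, 0], "turn": 0, "grip": 200}
    - {"delta_pos": [0, 4.5, 0], "turn": 0, "grip": 200}
    - {"delta_pos": [0, 4.5, 0], "turn": 0, "grip": 200}
    - {"delta_pos": [-0.5, 4.5, 0], "turn": 0, "grip": 200}

```text
clock: 10.45
tool_pos: [0.5475, -0.0408, 0.1798]
tool_rot: [3.141, 0.001, 3.141]
force: [0.8, -0.3, 0.1]
gripper_width: 0.4
gripper_force: 30.1
```

Call:
apply_moves:
  steps:
    - {"delta_pos": [-0.5, 4.5, 0], "turn": 0, "grip": 200}
    - {"delta_pos": [0, 4.5, 0], "turn": 0, "grip": 200}
    - {"delta_pos": [0, 3.5, 0], "turn": 0, "grip": 200}
    - {"delta_pos": [0, 2, 0], "turn": 0, "grip": 200}
    - {"delta_pos": [0, 0, 0], "turn": 0, "grip": 200}
    - {"delta_pos": [0, 0, 0], "turn": 0, "grip": 200}

```text
clock: 11.05
tool_pos: [0.553, 0.1023, 0.1794]
tool_rot: [-3.141, 0.0, -3.141]
force: [-0.5, -1.0, -0.5]
gripper_width: 0.402
gripper_force: 30.1
```

Call:
apply_moves:
  steps:
    - {"delta_pos": [-0.5, 2.7, 0], "turn": 0, "grip": 200}
    - {"delta_pos": [0, 0, 2], "turn": 0, "grip": 200}
    - {"delta_pos": [0, 0, 2.1], "turn": 0, "grip": 200}
    - {"delta_pos": [0, 0, 0], "turn": 0, "grip": 200}
    - {"delta_pos": [0, 0, 0], "turn": 0, "grip": 90}
    - {"delta_pos": [0, 0, 0], "turn": 0, "grip": 70}
    - {"delta_pos": [0, 0, 0], "turn": 0, "grip": 60}
    - {"delta_pos": [0, 0, 0], "turn": 0, "grip": 60}

```text
clock: 11.85
tool_pos: [0.5584, 0.1295, 0.1391]
tool_rot: [3.141, 0.001, 3.141]
force: [0.2, 0.4, 0.4]
gripper_width: 0.762
gripper_force: 0.0
```

Call:
apply_moves:
  steps:
    - {"delta_pos": [0, 0, -3], "turn": 0, "grip": 60}
    - {"delta_pos": [0, 0, -4], "turn": 0, "grip": 60}
    - {"delta_pos": [1.5, 3, 0], "turn": 0, "grip": 60}
    - {"delta_pos": [2.5, 4, 0], "turn": 0, "grip": 60}
    - {"delta_pos": [2.5, 4, 0], "turn": 0, "grip": 60}
    - {"delta_pos": [2.5, 4, 0], "turn": 0, "grip": 60}
    - {"delta_pos": [2, 3, 0], "turn": 0, "grip": 60}
    - {"delta_pos": [0, 0, 0], "turn": 0, "grip": 60}
    - {"delta_pos": [0, 0, 0], "turn": 0, "grip": 60}

```text
clock: 12.75
tool_pos: [0.4478, 0.3099, 0.2086]
tool_rot: [3.141, 0.0, -3.14]
force: [0.4, -0.4, -0.3]
gripper_width: 0.764
gripper_force: 0.0
```

```bash
python3 - <<'E'
from w import *
s,p,d,P,m=wshot('w_lid2')
q,k=box(P,[.39,.25,.046],[.5,.36,.09]);rep('knob',q)
q,k=box(P,[.35,.2,.008],[.53,.39,.03]);rep('lid',q)
p,d=bot.snapshot('top');Q=pts('top',d,bot.camera_model('top'));cv2.imwrite('pics/top2.png',cv2.resize(p[120:250,200:330],(640,640)))
E
```

```text
12.75 [0.4478 0.3099 0.2086] [ 3.1414e+00  4.0000e-04 -3.1399e+00] 0.0361
knob 824 mean [0.4442 0.3013 0.0523] mid [0.445  0.3012 0.0506] span [0.0293 0.0294 0.009 ] circ [0.4452 0.3012] 0.0152
lid 10875 mean [0.4413 0.3013 0.0196] mid [0.4458 0.3012 0.0199] span [0.1253 0.1248 0.0188] circ [0.4458 0.3008] 0.0634
```

View pics/top2.png

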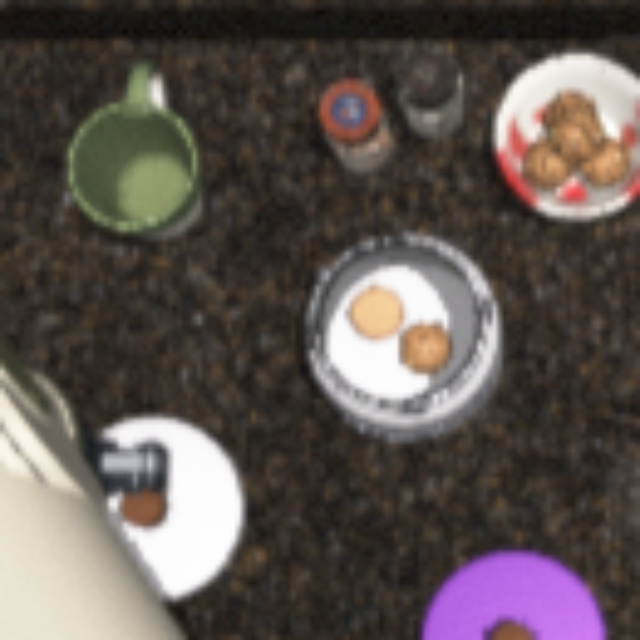

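Both shells are in the caddy, at crop pixels (376,312) and (425,347). I'll re-measure the mouth at rest, from the same relative view I used for the knob.

Call:
apply_moves:
  steps:
    - {"delta_pos": [-1.5, -2.5, -2], "turn": 0, "grip": 60}
    - {"delta_pos": [-2.5, -4, -2], "turn": 0, "grip": 60}
    - {"delta_pos": [-2.5, -4, -2], "turn": 0, "grip": 60}
    - {"delta_pos": [-2.5, -4, -1], "turn": 0, "grip": 60}
    - {"delta_pos": [-2.2, -3.5, 0], "turn": 0, "grip": 60}
    - {"delta_pos": [0, 0, 0], "turn": 0, "grip": 60}
    - {"delta_pos": [0, 0, 0], "turn": 0, "grip": 60}
    - {"delta_pos": [0, 0, 0], "turn": 0, "grip": 60}
    - {"delta_pos": [0, 0, 0], "turn": 0, "grip": 60}

```text
clock: 13.75
tool_pos: [0.5584, 0.1323, 0.2772]
tool_rot: [3.141, -0.0, -3.14]
force: [-1.0, 0.8, -0.3]
gripper_width: 0.766
gripper_force: 0.0
```

```bash
python3 - <<'E'
from w import *
from scipy.optimize import least_squares
s,p,d,P,m=wshot('w_cad2')
for lo,hi in((.114,.135),(.118,.135),(.122,.135)):
    q,k=box(P,[.47,.04,lo],[.64,.21,hi]);rep('rim',q);print(np.percentile(q[:,2],[5,50,95]))
    r=np.hypot(*(q[:,:2]-[.5545,.124]).T)
    a=np.degrees(np.arctan2(q[:,1]-.124,q[:,0]-.5545));bins=((a+180)//15).astype(int)
    o=[];i=[]
    for b in range(24):
        w=np.where(bins==b)[0]
        if len(w)>4: o.append(q[w[np.argmax(r[w])],:2]);i.append(q[w[np.argmin(r[w])],:2])
    for n,x in(('out',o),('in',i)):
        x=np.array(x);f=least_squares(lambda t:np.hypot(x[:,0]-t[0],x[:,1]-t[1])-t[2],[.5545,.124,.055],loss='soft_l1',f_scale=.001);print(n,len(x),f.x.round(4),np.abs(f.fun).mean().round(4))
E
```

```text
13.75 [0.5584 0.1323 0.2772] [ 3.1413e+00 -4.0000e-04 -3.1401e+00] 0.0048
rim 2534 mean [0.5529 0.1244 0.1223] mid [0.5572 0.1246 0.1212] span [0.1185 0.1184 0.0143] circ [0.5573 0.1244] 0.0596
[0.11643624 0.12378679 0.12644144]
out 24 [0.5574 0.1242 0.0562] 0.0013
in 24 [0.5573 0.1244 0.0499] 0.0001
rim 2194 mean [0.5524 0.1245 0.1232] mid [0.5572 0.124  0.1232] span [0.1137 0.1131 0.0103] circ [0.5569 0.1244] 0.0574
[0.11854023 0.1243737  0.12650274]
out 24 [0.5572 0.1242 0.0558] 0.0005
in 24 [0.5573 0.1244 0.0499] 0.0001
rim 1441 mean [0.5557 0.1243 0.1251] mid [0.5573 0.1244 0.1252] span [0.1063 0.1067 0.0063] circ [0.5573 0.1244] 0.0539
[0.12298931 0.12523924 0.12668302]
out 24 [0.5574 0.1244 0.0534] 0.0002
in 24 [0.5573 0.1243 0.0499] 0.0001
```

Call:
apply_moves:
  steps:
    - {"delta_pos": [1.8, 2.4, 1], "turn": 0, "grip": 60}
    - {"delta_pos": [2.5, 4, 2], "turn": 0, "grip": 60}
    - {"delta_pos": [2.5, 4, 2], "turn": 0, "grip": 60}
    - {"delta_pos": [2.5, 4, 2], "turn": 0, "grip": 60}
    - {"delta_pos": [2, 2.5, 3], "turn": 0, "grip": 60}
    - {"delta_pos": [0, 0, 3], "turn": 0, "grip": 60}
    - {"delta_pos": [0, 0, 3], "turn": 0, "grip": 60}
    - {"delta_pos": [0, 0, 0], "turn": 0, "grip": 60}
    - {"delta_pos": [0, 0, 0], "turn": 0, "grip": 60}
    - {"delta_pos": [0, 0, 0], "turn": 0, "grip": 60}

```text
clock: 14.8
tool_pos: [0.4485, 0.2982, 0.1207]
tool_rot: [3.14, 0.002, 3.142]
force: [0.1, -0.3, -0.3]
gripper_width: 0.764
gripper_force: 0.0
```

Call:
apply_moves:
  steps:
    - {"delta_pos": [0.34, 0.3, 1], "turn": 0, "grip": 60}
    - {"delta_pos": [0, 0, 2.5], "turn": 0, "grip": 60}
    - {"delta_pos": [0, 0, 2.5], "turn": 0, "grip": 60}
    - {"delta_pos": [0, 0, 2], "turn": 0, "grip": 60}
    - {"delta_pos": [0, 0, 1], "turn": 0, "grip": 60}
    - {"delta_pos": [0, 0, 0.5], "turn": 0, "grip": 60}
    - {"delta_pos": [0, 0, 0], "turn": 0, "grip": 60}
    - {"delta_pos": [0, 0, 0], "turn": 0, "grip": 60}

```text
clock: 15.6
tool_pos: [0.4447, 0.301, 0.0247]
tool_rot: [3.141, 0.001, -3.142]
force: [0.1, -0.7, 0.1]
gripper_width: 0.764
gripper_force: 0.0
```

Call:
apply_moves:
  steps:
    - {"delta_pos": [0, 0, 0], "turn": 0, "grip": 140}
    - {"delta_pos": [0, 0, 0], "turn": 0, "grip": 180}
    - {"delta_pos": [0, 0, 0], "turn": 0, "grip": 220}
    - {"delta_pos": [0, 0, 0], "turn": 0, "grip": 220}
    - {"delta_pos": [0, 0, 0], "turn": 0, "grip": 220}
    - {"delta_pos": [0, 0, 0], "turn": 0, "grip": 220}
    - {"delta_pos": [0, 0, 0], "turn": 0, "grip": 220}
  grip_force: 80

```text
clock: 16.3
tool_pos: [0.4446, 0.301, 0.0247]
tool_rot: [3.14, 0.001, -3.142]
force: [-2.7, -0.9, 6.4]
gripper_width: 0.329
gripper_force: 78.4
```

Call:
apply_moves:
  steps:
    - {"delta_pos": [0, 0, -1], "turn": 0, "grip": 220}
    - {"delta_pos": [0, 0, -3], "turn": 0, "grip": 220}
    - {"delta_pos": [0, 0, -4], "turn": 0, "grip": 220}
    - {"delta_pos": [0, 0, -4], "turn": 0, "grip": 220}
    - {"delta_pos": [0, 0, -4], "turn": 0, "grip": 220}
    - {"delta_pos": [-0.8, -1.2, -0.5], "turn": 0, "grip": 220}
    - {"delta_pos": [-2, -3, 0], "turn": 0, "grip": 220}
    - {"delta_pos": [-2, -3, 0], "turn": 0, "grip": 220}
    - {"delta_pos": [-2, -3, 0], "turn": 0, "grip": 220}
    - {"delta_pos": [-2, -3, 0], "turn": 0, "grip": 220}

```text
clock: 17.3
tool_pos: [0.5326, 0.1666, 0.1886]
tool_rot: [-3.141, -0.0, 3.141]
force: [0.6, 0.1, -1.6]
gripper_width: 0.327
gripper_force: 79.1
```

Call:
apply_moves:
  steps:
    - {"delta_pos": [-1.4, -2.5, 0], "turn": 0, "grip": 220}
    - {"delta_pos": [-0.8, -1.5, 0], "turn": 0, "grip": 220}
    - {"delta_pos": [0, 0, 0], "turn": 0, "grip": 220}
    - {"delta_pos": [0, 0, 0], "turn": 0, "grip": 220}
    - {"delta_pos": [0, 0, 0], "turn": 0, "grip": 220}

```text
clock: 17.8
tool_pos: [0.5536, 0.1295, 0.1885]
tool_rot: [3.141, -0.001, -3.14]
force: [0.1, 0.3, -2.3]
gripper_width: 0.328
gripper_force: 79.1
```

```bash
python3 - <<'E'
from w import *
s,p,d,P,m=wshot('w_held')
z=s['tool_pos'][2]
q,k=box(P,[.45,.0,z-.02],[.66,.25,z+.01]);rep('lidtop',q)
A=np.c_[q[:,:2],np.ones(len(q))];l=np.linalg.lstsq(A[abs(q[:,2]-np.median(q[:,2]))<.003],q[abs(q[:,2]-np.median(q[:,2]))<.003][:,2],rcond=None)[0];print('tilt',l,np.median(q[:,2])-z)
q,k=box(P,[.45,.0,.09],[.66,.25,.13]);print(len(q))
E
```

```text
17.8 [0.5536 0.1295 0.1885] [ 3.1412e+00 -7.0000e-04 -3.1402e+00] 0.0074
lidtop 33946 mean [0.5364 0.1285 0.1834] mid [0.5536 0.1285 0.1836] span [0.1243 0.1248 0.0299] circ [0.5533 0.1285] 0.0628
tilt [ 2.24403776e-03 -1.04570029e-05  1.82098543e-01] -0.0052157508327832225
203
```

View pics/w_held.png

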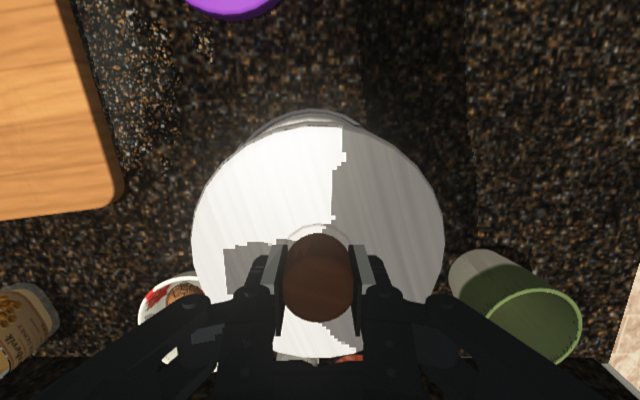

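The wrist view shows the lid held level by its knob (320,277), just above the caddy.

Call:
apply_moves:
  steps:
    - {"delta_pos": [-0.32, -0.47, 0], "turn": 0, "grip": 220}
    - {"delta_pos": [0, 0, 1], "turn": 0, "grip": 220}
    - {"delta_pos": [0, 0, 1], "turn": 0, "grip": 220}
    - {"delta_pos": [0, 0, 1], "turn": 0, "grip": 220}
    - {"delta_pos": [0, 0, 0.6], "turn": 0, "grip": 220}
    - {"delta_pos": [0, 0, 0], "turn": 0, "grip": 220}
    - {"delta_pos": [0, 0, 0], "turn": 0, "grip": 220}
    - {"delta_pos": [0, 0, 0], "turn": 0, "grip": 220}

```text
clock: 18.65
tool_pos: [0.5577, 0.1239, 0.1532]
tool_rot: [3.141, 0.001, -3.142]
force: [0.9, 0.3, -1.1]
gripper_width: 0.327
gripper_force: 79.1
```

Call:
apply_moves:
  steps:
    - {"delta_pos": [0.09, 0.08, 0], "turn": 0, "grip": 220}
    - {"delta_pos": [0, 0, 0.4], "turn": 0, "grip": 220}
    - {"delta_pos": [0, 0, 0.4], "turn": 0, "grip": 220}
    - {"delta_pos": [0, 0, 0], "turn": 0, "grip": 220}
    - {"delta_pos": [0, 0, 0], "turn": 0, "grip": 220}
    - {"delta_pos": [0, 0, 0], "turn": 0, "grip": 220}
  grip_force: 100

```text
clock: 19.25
tool_pos: [0.5566, 0.1246, 0.1448]
tool_rot: [3.142, 0.0, 3.142]
force: [0.0, 0.8, -1.3]
gripper_width: 0.326
gripper_force: 98.5
```

Call:
apply_moves:
  steps:
    - {"delta_pos": [0, 0, 0.2], "turn": 0, "grip": 220}
    - {"delta_pos": [0, 0, 0.2], "turn": 0, "grip": 220}
    - {"delta_pos": [0, 0, 0], "turn": 0, "grip": 220}
    - {"delta_pos": [0, 0, 0], "turn": 0, "grip": 220}

```text
clock: 19.65
tool_pos: [0.5565, 0.1247, 0.1408]
tool_rot: [3.141, -0.0, -3.141]
force: [-0.3, 1.1, -0.9]
gripper_width: 0.322
gripper_force: 99.2
```

Bead is around the neck with no jamming force. Now I press on past the tabs.

Call:
apply_moves:
  steps:
    - {"delta_pos": [0, 0, 0.2], "turn": 0, "grip": 220}
    - {"delta_pos": [0, 0, 0.2], "turn": 0, "grip": 220}
    - {"delta_pos": [0, 0, 0.2], "turn": 0, "grip": 220}
    - {"delta_pos": [0, 0, 0], "turn": 0, "grip": 220}
    - {"delta_pos": [0, 0, 0], "turn": 0, "grip": 220}
    - {"delta_pos": [0, 0, 0], "turn": 0, "grip": 220}

```text
clock: 20.25
tool_pos: [0.5566, 0.1249, 0.1346]
tool_rot: [3.141, 0.0, -3.141]
force: [2.2, 2.1, -5.3]
gripper_width: 0.317
gripper_force: 99.3
```

Call:
apply_moves:
  steps:
    - {"delta_pos": [0, 0, 0.2], "turn": 0, "grip": 220}
    - {"delta_pos": [0, 0, 0.2], "turn": 0, "grip": 220}
    - {"delta_pos": [0, 0, 0], "turn": 0, "grip": 220}
    - {"delta_pos": [0, 0, 0], "turn": 0, "grip": 220}
    - {"delta_pos": [0, 0, 0], "turn": 0, "grip": 220}

```text
clock: 20.75
tool_pos: [0.5567, 0.1248, 0.1312]
tool_rot: [3.141, 0.001, -3.141]
force: [-0.0, 3.0, 4.7]
gripper_width: 0.319
gripper_force: 99.3
```

Call:
apply_moves:
  steps:
    - {"delta_pos": [0, 0, 0.1], "turn": 0, "grip": 220}
    - {"delta_pos": [0, 0, 0.1], "turn": 0, "grip": 220}
    - {"delta_pos": [0, 0, 0], "turn": 0, "grip": 220}
    - {"delta_pos": [0, 0, 0], "turn": 0, "grip": 220}
    - {"delta_pos": [0, 0, 0], "turn": 0, "grip": 220}

```text
clock: 21.25
tool_pos: [0.5567, 0.1249, 0.1298]
tool_rot: [3.141, 0.001, -3.141]
force: [-3.0, 2.0, 11.9]
gripper_width: 0.322
gripper_force: 100.9
```

Call:
apply_moves:
  steps:
    - {"delta_pos": [0, 0, 0.08], "turn": 0, "grip": 220}
    - {"delta_pos": [0, 0, 0], "turn": 0, "grip": 220}
    - {"delta_pos": [0, 0, 0], "turn": 0, "grip": 220}
    - {"delta_pos": [0, 0, 0], "turn": 0, "grip": 220}
    - {"delta_pos": [0, 0, 0], "turn": 0, "grip": 220}

```text
clock: 21.75
tool_pos: [0.5568, 0.1249, 0.1297]
tool_rot: [3.14, 0.001, -3.141]
force: [-7.5, 2.2, 19.0]
gripper_width: 0.323
gripper_force: 101.8
```

It is on a hard stop: 7 N more force for only 0.1 mm of travel. I'll check that it is level, centred and at the right height.

```bash
python3 - <<'E'
from w import *
s,p,d,P,m=wshot('w_end');print(s['force'],s['wrist_torque'])
q,k=box(P,[.45,.0,.115],[.66,.25,.135]);rep('lidtop',q)
z0=np.median(q[:,2]);g=q[(abs(q[:,2]-z0)<.003)&(q[:,0]<.545)]
l=np.linalg.lstsq(np.c_[g[:,:2],np.ones(len(g))],g[:,2],rcond=None)[0];print('tilt',l,z0,z0-s['tool_pos'][2])
print(bot.state()['force'],bot.state()['tool_pos'])
E
```

```text
21.75 [0.5568 0.1249 0.1297] [ 3.1403e+00  7.0000e-04 -3.1415e+00] 0.0019
[-7.54568589  2.20032792 19.0377981 ] [0.25188383 1.48084742 0.05413437]
lidtop 33410 mean [0.5395 0.1239 0.1245] mid [0.5567 0.1239 0.125 ] span [0.1241 0.1254 0.0199] circ [0.5566 0.1238] 0.0629
tilt [0.0355366  0.00086203 0.10576164] 0.12447966337114666 -0.005250719535439541
[-7.56476209  2.17505522 18.51591675] [0.55677606 0.12487875 0.12974655]
```

```bash
python3 - <<'E'
from w import *
for n,c,zt in(('w_held',(.5536,.1285),.1885),('w_end',(.5568,.1239),.1297)):
    P=np.load(n+'.npz')['P'];q,_=box(P,[c[0]-.07,c[1]-.07,zt-.012],[c[0]+.07,c[1]+.07,zt+.005])
    q=q-[c[0],c[1],zt];r=np.hypot(q[:,0],q[:,1])
    for nm,k in(('x<-12mm',q[:,0]<-.012),('ring',(r>.045)&(r<.058))):
        g=q[k];g=g[abs(g[:,2]-np.median(g[:,2]))<.004];l=np.linalg.lstsq(np.c_[g[:,:2],np.ones(len(g))],g[:,2],rcond=None)[0];print(n,nm,len(g),l.round(4))
E
```

```text
w_held x<-12mm 21188 [ 0.0402  0.0001 -0.0039]
w_held ring 13746 [ 0.0005 -0.     -0.0055]
w_end x<-12mm 21271 [ 0.0414  0.0008 -0.0039]
w_end ring 13742 [ 0.0015  0.001  -0.0055]
```

Level to about 0.002 rad, centred, and steady at about 18.5 N.

```bash
python3 -c "
from rig import bot
print(bot.finish_job())"
```

```text
the job is handed in; nothing more can be done
None
```

I handed the job in at about 22 s with both shell halves in the caddy and the lid clicked on and pressed hard against the rim at about 18.5 N (level, centred, still gripped). The hand-in gave no verdict.

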